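# Unclamp a plaster mould and rack it to dry

### The arm

A 7-joint arm with a two-finger parallel gripper is mounted at the origin on the work surface. World frame = base frame: x ahead of the robot, y to its left, z up, the work surface at z = 0. Lengths are in m, angles in rad, forces in N, time in s.
With the tool pointing down it reaches from about 0.4 to 0.75 m from the base axis. Payload 19.5 kg.
Tool frame: the origin (TCP) lies between the finger pads; the fingertips stand 19 mm ahead of it and the grasp point (between the pads) is the TCP; z points along the fingers, y is the line along which they close (so a half turn about z gives the same grasp; the last joint's range is limited). The gripper opens to 85 mm and grips with 20 to 120 N. Pads are 22 mm wide; open, the fingers measure 114 mm over their backs; the gripper's body (76 mm by 85 mm) begins 54 mm behind the grasp point. The pads swing forward as they close: fully open they stand 13 mm farther back than shut.
Start: joints at [-1.199, 0.707, -0.028, 1.485, 0.022, 0.951, -0.075], TCP at [0.231, 0.526, 0.25] pointing down, gripper open.
Joint ranges: [-2.71, 2.71], [-0.32, 2.16], [-1.57, 1.52], [0, 2.45], [-1.46, 4.6], [0, 2.02], [-2.83, 2.83]. Speed limits (rad/s): [1.89, 1.89, 2.57, 2.57, 3.01, 3.01, 3.01].

### API

Orientations are given as a rotation vector (axis times angle).
In Python, from workcell import telemetry, get_image, ticket, cut_out gives the robot as it stands. The module is installed in compiled form; this text tells all that it offers.
- The arm moves only by the tool apply_moves, never from a script. Its argument "series" is one flat list of numbers, 7 for each row, row after row: the shift along the tool's x, y, z in units of 0.025 m (1.0 is 0.025 m), then the turn, a rotation vector about the tool's x, y, z in units of 6 degrees (1.0 is 6 degrees), then the finger opening in mm, from 0 to 85.4. A call has 1 to 8 rows; each row shifts and turns the commanded pose from where the row before left it, along the tool's axes as they then stand; what a row does not reach is not made up. A row lasts 1/10 s, in which the tool goes at most 50 mm and 8.59 degrees, less where a joint would pass 70% of its speed; a pose out of reach is approached as far as the arm can. A call with a number of a shift or a turn outside -1 to 1 is refused whole. A call with a gripper value outside its range is refused whole. The fingers move at their own pace and stop on an object; "force" is the grip in N (left out, the last holds). Time passes only in rows, so rows that do not move let the fingers close. It gives the time, the measured TCP pose, the force, the opening and the grip force at its end, in the units of the state.
- telemetry.sense(): the state, without advancing time (a new reading comes with each control period).
- get_image(name): name is "side" or "top" or "wrist"; returns a dict with "frame" (400x640x3 uint8, red, green, blue), "z_map" (400x640 float32, m along the optical axis (not along the pixel's ray), 0 where there is no reading), "K" (3x3 intrinsics, pixels), "distortion" ([k1, k2, p1, p2, k3] as OpenCV has them; the pictures are not rectified), "R" (3x3) and "t" (3): a world point X has camera coordinates R X + t; the wrist camera has in their place "tool_from_camera" (4x4, takes a point from camera to tool coordinates, whose origin is the TCP and whose axes are the flange's). Camera axes: x right, y down, z forward; pixel columns grow to the right and rows downward; lengths in m; the calibration is good to about 2 mm. A picture is of the moment at which its call begins: read the wrist's pose just before it.
- ticket.finish_job(): hands the job in; it is judged then, once.
Trained networks look in a picture, given as the dict that the camera call returned (one of the last four; its "shot" number tells which), for a name from the list of things; names that differ only in an ending like _2 or _b are one class to them, and where a whole thing is asked for, a point or a joint stands for the part that bears it (a point fixed in the world has none). Each returns a list of dicts, best first, with "p" (0 to 1); they miss things now and then, are a little off and sometimes report something else, mostly with a low value. They report only what shows in the picture. A call takes as long as a camera call. They do not tell look-alikes from the thing itself.
- cut_out(picture, query): "mask" (400x640 bool, what is visible of it) and "pixel" ([row, column] in pixels, amid what is visible of it).
The state is a dict: "clock": time; "q": joint angles; "qvel": joint speeds; "tau": joint torques, N m; "tool_pos": TCP position; "eef_rot": TCP orientation; "wrist_force": force on the tool from outside, world axes, zero at the start; "moment": the same for the moment, N m; "width": finger opening in m; "finger_force": force on a finger pad.
Only numpy, scipy, OpenCV 4.12 (cv2) and the standard library are available. Lean on these libraries where they do the work, as an engineer would, in place of code of your own. Each camera call takes 0.05 s, during which the arm holds its last target. There are 200 camera calls.

### The job

Throw the jig's red toggle-clamp handle over until the clamp stays fully open, then take the plaster mould out and lower it, upright and in hand all the way down, fully home in the empty stall of the drying rack, the one with the green mat. Do not tip or drop the mould, leave the clamp open, and leave everything else on the bench where it is.

Things in the scene. Friction and masses are not known exactly. Their poses are not given: they have to be found in the camera images.
- jig: Wooden clamping jig fixed to the bench, 215 x 110 mm, base 15 mm thick. Origin: centre of the underside; x runs from the mould's nest towards the clamp, z up. The steel clamp tower stands at x = +20 to +80 mm, |y| < 20 mm, up to 91 mm above the bench. Its clamp arm (92 mm, rubber pad) lies over the mould's middle when clamped.
- nest (a point): Point on the jig's base under the clamped mould's centre, 15 mm above the bench; axes as the jig's. In x the mould stands between two end walls (68 mm apart, 70 mm wide, 12 mm thick, level with the mould's top) that cover its ends; in y there are only strips 7 mm high, 55 mm apart, so its long sides are open. It can only leave straight up.
- clamp (a joint): Handle angle about the jig's y axis: 0 upright, clamped; 1.25 thrown over to the jig's +x against a stop. Sprung over centre: below 0.6 it pushes back (about 10 N, felt 75 mm above the hinge, fading only near 0.6), beyond it snaps to 1.25 by itself. The clamp arm rises with it and at 1.25 stands just past upright over the tower, its end 170 mm above the bench.
- handle_tip (a point): Top end of the handle's red grip, a 20 mm thick round bar; 120 mm from the hinge, so 195 mm above the bench when clamped. The red grip is 78 mm long. A closed gripper can push it from the mould's side, towards the jig's +x.
- handle_hinge (a point): Hinge of the handle, 58 mm to +x of the jig's origin, 75 mm above the bench; fixed, axes as the jig's.
- mould: Closed two-piece plaster mould, off-white with a dark seam and blue register marks, about 0.2 kg: 64 mm long (its x), 50 mm wide (its y), 55 mm high. Origin: centre of its underside; z up. Starts in the jig with its length along the jig's x.
- rack: Wooden drying rack fixed to the bench, 110 (x) x 142 mm (y). Origin: centre of the underside. Two stalls along its x, centred at y = +-33 mm, floor 12 mm above the bench, 56 mm clear between walls 10 mm thick, 100 mm long, rounded tops 86 mm above the bench: higher than a mould in it. Stall ends are open but for lips 8 mm above the floor at x = +-48 mm (88 mm clear).
- mat: Green mat fixed on the empty stall's floor, 76 (its x, along the stall) x 50 x 3 mm. Origin: centre of its underside, 12 mm above the bench. The mould stands on it lengthwise along the stall, its origin then 15 mm above the bench; between the walls it can be held only by its two ends, fingers reaching down inside the stall.
- old_mould: Terracotta-coloured mould, 58 x 46 x 50 mm, standing in the rack's other stall: leave alone. Origin: centre of its underside.
- bowl: White bowl, 100 mm wide, 45 mm high, loose on the bench: leave alone. Origin: centre of its underside.
- jar: Amber jar, 56 mm wide, 90 mm high, loose: leave alone. Origin: centre of its underside.
- brush: Brush lying on the bench: leave alone. Its length is along its x.
- rib: Dark wooden shaping block, 90 x 50 x 12 mm, loose: leave alone. Origin: centre of its underside.
- puck: Round plaster disc, 68 mm wide, 30 mm high, loose: leave alone. Origin: centre of its underside.
There are look-alikes about, which are no part of the job. What is shaped like the mould but purple, turquoise or yellow is not meant.

How it is judged:
On the way, in this order (a step that is already met when the one before it is completed fails the run):
1. the clamp's handle is thrown over, the mould still in its nest (value of joint clamp above 1.1 rad and distance between mould and nest below 0.02 m), for 0.2 s.
2. the mould is out of the jig (horizontal distance between mould and nest above 0.12 m), for 0.2 s.
At the end, for the whole second after the job is handed in: The mould stands upright (within 5 degrees) and at rest on the green mat in the empty stall, lengthwise (within 9 degrees), between the walls (7 mm) and the lips (15 mm) and down on the mat (within 3.5 mm); the clamp's handle is fully over (above 1.1 rad) (x of mould in the frame of mat between -0.015 and 0.015 m and y of mould in the frame of mat between -0.007 and 0.007 m and z of mould in the frame of mat between -0.001 and 0.0065 m and angle between the x axis of mould and the x axis of mat, either way round below 0.15 rad and angle between mould's own z axis and vertical below 0.08 rad and linear speed of mould below 0.02 m/s and angular speed of mould below 0.2 rad/s and value of joint clamp above 1.1 rad); the robot touches nothing.
It fails at once if the mould is let go in the stall before it is down (more than 7 mm above the mat's surface) (horizontal distance between mould and mat below 0.025 m and z of mould in the frame of mat above 0.01 m and contact force between the fingers and mould below 0.05 N).
It fails at once if the mould is forced up out of its nest against the closed clamp (value of joint clamp below 1 rad and horizontal distance between mould and nest below 0.03 m and z of mould in the frame of nest above 0.008 m).
It fails at once if the mould is tipped (more than 30 degrees) (angle between mould's own z axis and vertical above 0.52 rad).
It fails at once if the mould is dropped (falls from the fingers by more than about 10 mm, faster than 0.45 m/s) (linear speed of mould above 0.45 m/s and contact force between the fingers and mould below 0.05 N).
It fails at once if a bystander is disturbed (the old mould moved over 20 mm; the bowl, jar, brush, rib or puck over 40 mm) (distance of old_mould from where it was at the start of the episode above 0.02 m or distance of any of bowl, jar, brush, rib, puck from where it was at the start of the episode above 0.04 m).
It also fails if it takes over 72 s, if anything falls off the work surface, if the arm or the gripper's body presses on something with over 40 N, if the wrist force passes 120 N, or if a joint passes its speed limit or range.

## Working session

There is one attempt and no reset: what is moved stays moved. The work goes in short steps, Python scripts to look and compute and a tool call to move; the robot and the scene stay as the last step left them, time stands still between calls to the robot, and variables do not carry over. Pictures are saved under pics/ and viewed, at most 10 in all, crops included, and the job is handed in when it is done.

Besides the shell and the picture viewer there is one more tool, called in YAML: its name, and indented under it one key for each argument. apply_moves: Moves the arm, as the interface text tells. Its arguments: {"type":"object","properties":{"series":{"type":"array"},"force":{"type":"number"}},"required":["series"]}

```bash
mkdir -p pics; cat > h.py <<'E'
import numpy as np, cv2
from scipy.spatial.transform import Rotation as Ro
from workcell import telemetry, get_image, ticket, cut_out
def world(im, px, z=None):
    """px Nx2 (col,row) -> world pts using depth map, or plane height z"""
    px=np.array(px,float).reshape(-1,2)
    u=cv2.undistortPoints(px.reshape(-1,1,2),im['K'],np.array(im['distortion'])).reshape(-1,2)
    d=np.c_[u,np.ones(len(u))]
    if 'R' in im: R=np.array(im['R']);t=np.array(im['t'])
    else:
        T=im['T']; R=T[:3,:3].T; t=-R@T[:3,3]
    if z is None:
        zz=im['z_map'][px[:,1].astype(int),px[:,0].astype(int)]
        return (d*zz[:,None]-t)@R
    c=-R.T@t; r=d@R
    return c+r*((z-c[2])/r[:,2])[:,None]
def proj(im,X):
    R=np.array(im['R']);t=np.array(im['t'])
    return cv2.projectPoints(np.array(X,float).reshape(-1,1,3),cv2.Rodrigues(R)[0],t,im['K'],np.array(im['distortion']))[0].reshape(-1,2)
def wrist():
    s=telemetry.sense(); im=get_image('wrist')
    T=np.eye(4);T[:3,:3]=Ro.from_rotvec(s['eef_rot']).as_matrix();T[:3,3]=s['tool_pos']
    im['T']=T@np.array(im['tool_from_camera']); im.pop('R',None); return im
def maskpts(im,m):
    r,c=np.nonzero(m&(im['z_map']>0)); return world(im,np.c_[c,r])
def save(n,f): cv2.imwrite('pics/'+n,np.ascontiguousarray(f[:,:,::-1]))
E
python3 - <<'E'
from h import *
s=telemetry.sense();print({k:np.round(v,3) for k,v in s.items()})
top=get_image('top');side=get_image('side')
save('ts.png',np.vstack([top['frame'],side['frame']])[:, :] if 0 else top['frame']);save('side.png',side['frame'])
for n,im in(('top',top),('side',side)):
  print(n,'cam',np.round(-np.array(im['R']).T@im['t'],2))
  for q in['jig','clamp','mould','rack','mat','old_mould','bowl','jar','brush','rib','puck']:
    for o in cut_out(im,q)[:4]:
        P=maskpts(im,o['mask']); 
        if len(P): print(q,round(o['p'],2),np.round(o['pixel']),len(P),np.round(np.median(P,0),3),'zmax',np.round(np.percentile(P[:,2],98),3))
E
```

```text
{'clock': np.float64(0.0), 'q': array([-1.199,  0.707, -0.028,  1.485,  0.022,  0.951, -0.076]), 'qvel': array([ 0.001,  0.   ,  0.001, -0.   , -0.   ,  0.   , -0.002]), 'tau': array([ 0.0000e+00, -8.8321e+01,  1.2340e+00, -2.3616e+01,  1.7000e-02,
        7.0000e-03,  0.0000e+00]), 'tool_pos': array([0.231, 0.526, 0.25 ]), 'eef_rot': array([-6.450e-01, -3.074e+00,  2.000e-03]), 'wrist_force': array([-0.177,  0.908,  0.074]), 'moment': array([0.003, 0.019, 0.022]), 'finger_force': np.float64(0.0), 'width': np.float64(0.085)}
top cam [ 0.34 -0.04  1.27]
jig 0.9 [193. 403.] 2404 [ 0.515 -0.295  0.018] zmax 0.188
jig 0.68 [170. 419.] 139 [ 0.56  -0.31   0.164] zmax 0.2
clamp 0.69 [169. 418.] 131 [ 0.559 -0.309  0.165] zmax 0.199
clamp 0.27 [200. 210.] 1359 [0.493 0.257 0.047] zmax 0.089
mould 0.8 [229. 351.] 401 [ 0.416 -0.139  0.056] zmax 0.061
mould 0.79 [208. 465.] 519 [ 0.473 -0.463  0.055] zmax 0.06
mould 0.78 [207. 401.] 361 [ 0.467 -0.284  0.07 ] zmax 0.077
mould 0.64 [278. 157.] 746 [0.286 0.416 0.018] zmax 0.024
rack 0.72 [126. 325.] 421 [ 0.711 -0.064  0.088] zmax 0.095
rack 0
[... 978 characters left out ...]
5.] 723 [ 0.522 -0.137  0.047] zmax 0.06
mould 0.57 [341. 395.] 1125 [ 0.466 -0.479  0.052] zmax 0.058
rack 0.75 [173. 276.] 1680 [0.488 0.243 0.059] zmax 0.087
rack 0.32 [359. 308.] 855 [ 0.297 -0.42   0.012] zmax 0.016
mat 0.45 [290. 355.] 681 [ 0.463 -0.312  0.063] zmax 0.074
old_mould 0.33 [244. 397.] 379 [ 0.56  -0.318  0.147] zmax 0.197
old_mould 0.18 [290. 378.] 3575 [ 0.515 -0.321  0.02 ] zmax 0.184
bowl 0.86 [183. 358.] 619 [0.695 0.107 0.031] zmax 0.048
jar 0.91 [208. 395.] 627 [ 0.711 -0.081  0.057] zmax 0.094
brush 0.72 [171. 204.] 503 [0.289 0.409 0.016] zmax 0.023
rib 0.94 [359. 308.] 901 [ 0.298 -0.419  0.012] zmax 0.016
puck 0.56 [211. 329.] 397 [0.558 0.029 0.031] zmax 0.035
```

View pics/ts.png

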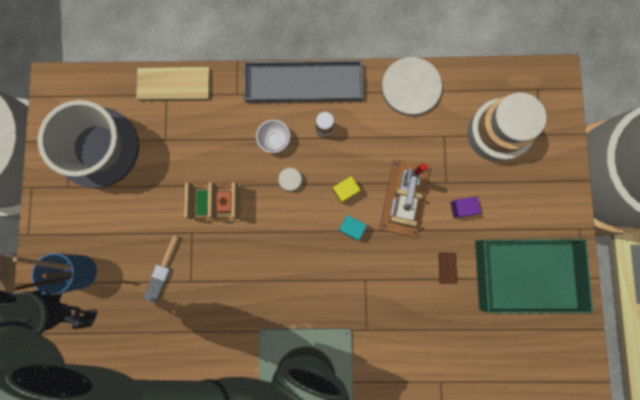

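View pics/side.png

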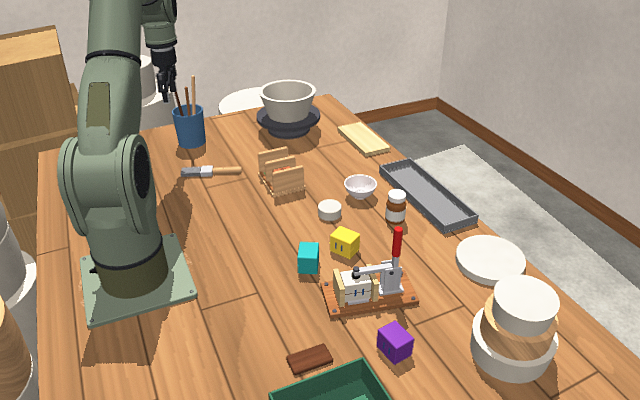

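```bash
python3 - <<'E'
from h import *
top=get_image('top');side=get_image('side')
save('jig.png',cv2.resize(side['frame'][190:370,290:450],None,fx=3.3,fy=3.3,interpolation=cv2.INTER_CUBIC))
def rect(P,name):
    P=P.astype(np.float32); r=cv2.minAreaRect(P[:,:2].copy()); print(name,len(P),np.round(r[0],4),np.round(r[1],3),round(r[2],2))
rr,cc=np.mgrid[0:400,0:640]; ok=top['z_map']>0
P=np.zeros((400,640,3)); P[ok]=world(top,np.c_[cc[ok],rr[ok]])
def sel(x0,x1,y0,y1,z0,z1): 
    return ok&(P[...,0]>x0)&(P[...,0]<x1)&(P[...,1]>y0)&(P[...,1]<y1)&(P[...,2]>z0)&(P[...,2]<z1)
# jig base & mould/walls top, rack
rect(P[sel(.36,.64,-.39,-.22,.008,.024)],'jigbase')
rect(P[sel(.36,.64,-.39,-.22,.060,.076)],'jig 70 level')
rect(P[sel(.36,.64,-.39,-.22,.12,.21)],'handle')
rect(P[sel(.4,.6,.15,.36,.079,.093)],'rack tops')
rect(P[sel(.4,.6,.15,.36,.006,.093)],'rack all')
for n in ('mat','old_mould'):
    o=cut_out(top,n)[0]; rect(maskpts(top,o['mask']),n)
# green pixels
hsv=cv2.cvtColor(top['frame'],cv2.COLOR_RGB2HSV)
g=sel(.4,.6,.15,.36,.0,.03)&(hsv[...,0]>40)&(hsv[...,0]<85)&(hsv[...,1]>60); rect(P[g],'green')
E
```

```text
jigbase 1624 [ 0.4969 -0.306 ] [0.157 0.249] 86.06
jig 70 level 556 [ 0.5039 -0.2998] [0.073 0.156] 76.21
handle 112 [ 0.5625 -0.3125] [0.019 0.021] 6.03
rack tops 401 [0.4997 0.2609] [0.142 0.1  ] 89.32
rack all 2076 [0.4982 0.2591] [0.199 0.198] 88.29
mat 319 [0.5011 0.2913] [0.079 0.055] 1.14
old_mould 324 [0.4952 0.2275] [0.052 0.059] 82.95
green 279 [0.5011 0.3018] [0.035 0.073] 89.75
```

View pics/jig.png

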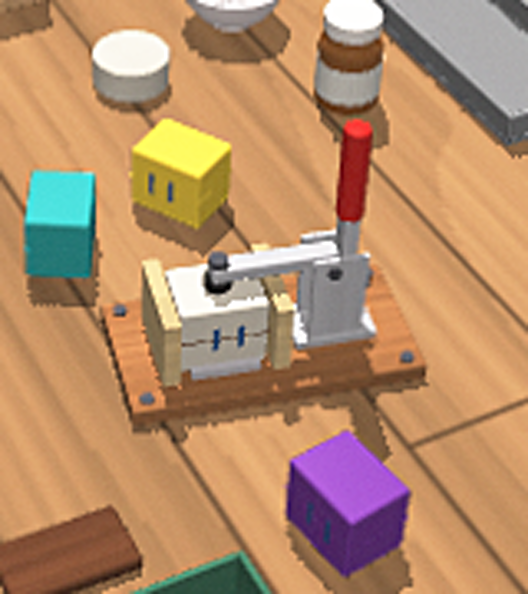

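Candidates for the mould (side picture, column,row): the off-white one in the jig (355,290), turquoise (309,259), yellow (345,240) and purple (395,341). The jig crop shows that the one at (355,290) is off-white with a dark seam and blue marks, clamped under the arm, so that is the one I choose. The red handle is at (398,240). The empty green stall is at top (203,201), with the old mould at (224,201).

Now I swing along an arc to the jig.

apply_moves:
  series: [-1,0,-0.3,0,0,0.42,0,-1,0,-0.3,0,0,0.42,0,-1,0,-0.3,0,0,0.42,0,-1,0,-0.3,0,0,0.42,0,-1,0,-0.3,0,0,0.42,0,-1,0,-0.3,0,0,0.42,0,-1,0,0,0,0,0.42,0,-1,0,0,0,0,0.42,0]

```text
clock: 2.2
tool_pos: [0.3997, 0.4189, 0.2954]
eef_rot: [1.176, 2.913, 0.0]
wrist_force: [1.0, 0.5, -0.1]
width: 0.0
finger_force: 0.0
```

apply_moves:
  series: [-1,0,0,0,0,0.42,0,-1,0,0,0,0,0.42,0,-1,0,0,0,0,0.42,0,-1,0,0,0,0,0.42,0,-1,0,0,0,0,0.42,0,-1,0,0,0,0,0.42,0,-1,0,0,0,0,0.42,0,-1,0,0,0,0,0.42,0]

```text
clock: 3.0
tool_pos: [0.5201, 0.2603, 0.2953]
eef_rot: [1.668, 2.662, -0.0]
wrist_force: [-0.0, 0.5, 0.4]
width: -0.0
finger_force: 0.0
```

apply_moves:
  series: [-1,0,0,0,0,0.42,0,-1,0,0,0,0,0.42,0,-1,0,0,0,0,0.42,0,-1,0,0,0,0,0.42,0,-1,0,0,0,0,0.42,0,-1,0,0,0,0,0.42,0,-1,0,0,0,0,0.42,0,-1,0,0,0,0,0.42,0]

```text
clock: 3.8
tool_pos: [0.5784, 0.0701, 0.2953]
eef_rot: [-2.108, -2.329, 0.0]
wrist_force: [0.5, 0.4, -0.6]
width: 0.0002
finger_force: 0.0
```

apply_moves:
  series: [-1,0,0,0,0,0.42,0,-1,0,0,0,0,0.42,0,-1,0,0,0,0,0.42,0,-1,0,0,0,0,0.42,0,-1,0,0,0,0,0.42,0,-1,0,0,0,0,0.42,0,-1,0,0,0,0,0.42,0,-1,0,0,0,0,0.42,0]

```text
clock: 4.6
tool_pos: [0.5676, -0.1286, 0.2953]
eef_rot: [-2.483, -1.924, 0.0]
wrist_force: [0.3, 0.6, -0.6]
width: 0.0001
finger_force: 0.0
```

```bash
cat >> h.py <<'E'
def plan(x,y,z,yaw,n=None):
    """rows to reach tool pose, pointing down, tool y axis at world angle yaw (deg); shifts first in present axes, turn spread"""
    s=telemetry.sense(); R=Ro.from_rotvec(s['eef_rot']).as_matrix()
    cur=np.degrees(np.arctan2(R[1,1],R[0,1])); d=(np.array([x,y,z])-s['tool_pos'])
    tot=-((yaw-cur+180)%360-180); print('tilt',np.round(R[:,2],4),'yaw',round(cur,2),'shift in tool axes(units)',np.round(R.T@d/.025,2),'turn z units',round(tot/6,2),'clock',round(s['clock'],2))
    if n:
        a=np.radians(cur)
        for i in range(n):
            ca,sa=np.cos(a),np.sin(a) # tool y=(ca,sa), tool x=(-sa... ) 
            tx=np.array([-np.sin(a),np.cos(a),0]) ; tx=np.cross([ca,sa,0],[0,0,-1])
            T=np.c_[tx,[ca,sa,0],[0,0,-1]]
            print(np.round(T.T@d/n/.025,2),round(tot/6/n,2)); a-=0; a+=np.radians(-tot/n)
E
python3 -c "
from h import *
plan(.47,-.27,.28,-104,15)"
```

```text
tilt [-1.e-04 -1.e-04 -1.e+00] yaw -14.45 shift in tool axes(units) [-6.45 -2.37  0.61] turn z units 14.93 clock 4.6
[-0.43 -0.16  0.04] 1.0
[-0.44 -0.11  0.04] 1.0
[-0.45 -0.07  0.04] 1.0
[-0.46 -0.02  0.04] 1.0
[-0.46  0.03  0.04] 1.0
[-0.45  0.08  0.04] 1.0
[-0.44  0.12  0.04] 1.0
[-0.43  0.17  0.04] 1.0
[-0.41  0.21  0.04] 1.0
[-0.38  0.25  0.04] 1.0
[-0.35  0.29  0.04] 1.0
[-0.32  0.33  0.04] 1.0
[-0.29  0.36  0.04] 1.0
[-0.25  0.39  0.04] 1.0
[-0.21  0.41  0.04] 1.0
```

apply_moves:
  series: [-0.43,-0.16,0,0,0,1,0,-0.44,-0.11,0,0,0,1,0,-0.45,-0.07,0,0,0,1,0,-0.46,-0.02,0,0,0,1,0,-0.46,0.03,0,0,0,1,0,-0.45,0.08,0,0,0,1,0,-0.44,0.12,0,0,0,1,0,-0.43,0.17,0,0,0,1,0]

```text
clock: 5.4
tool_pos: [0.5153, -0.2033, 0.2954]
eef_rot: [3.052, 0.744, 0.0]
wrist_force: [0.1, -0.7, -1.4]
width: 0.0
finger_force: 0.0
```

apply_moves:
  series: [-0.41,0.21,0,0,0,1,0,-0.38,0.25,0,0,0,1,0,-0.35,0.29,0,0,0,1,0,-0.32,0.33,0,0,0,1,0,-0.29,0.36,0,0,0,1,0,-0.25,0.39,0,0,0,1,0,-0.21,0.41,0,0,0,1,0,0,0,0,0,0,0,0]

```text
clock: 6.2
tool_pos: [0.4688, -0.2697, 0.2954]
eef_rot: [3.116, -0.398, -0.001]
wrist_force: [0.1, -0.2, 0.4]
width: -0.0002
finger_force: 0.0
```

```bash
python3 - <<'E'
from h import *
im=wrist(); save('w1.png',im['frame'])
print(np.round(np.array(im['tool_from_camera']),3))
ok=im['z_map']>0; rr,cc=np.nonzero(ok); P=np.zeros((400,640,3)); P[ok]=world(im,np.c_[cc,rr])
def rect(m,name):
    Q=P[m].astype(np.float32)
    if len(Q)<5: print(name,len(Q)); return
    r=cv2.minAreaRect(Q[:,:2].copy()); print(name,len(Q),np.round(r[0],4),np.round(r[1],4),round(r[2],2),'medz',np.round(np.median(Q[:,2]),4))
near=ok&(P[...,0]>.34)&(P[...,0]<.66)&(P[...,1]>-.42)&(P[...,1]<-.2)
k=np.ones((3,3),np.uint8)
er=lambda m: cv2.morphologyEx(m.astype(np.uint8),cv2.MORPH_OPEN,k).astype(bool)
z=P[...,2]
rect(er(near&(z>.010)&(z<.02)),'base')
rect(er(near&(z>.062)&(z<.076)),'top70')
hsv=cv2.cvtColor(im['frame'],cv2.COLOR_RGB2HSV)
red=near&((hsv[...,0]<6)|(hsv[...,0]>172))&(hsv[...,1]>190)&(z>.1); rect(red,'red')
for o in cut_out(im,'mould')[:3]: print(o['p'],o['pixel']); rect(er(near&o['mask']&(z>.06)&(z<.08)),'mouldtop')
E
```

```text
[[ 0.001 -0.96  -0.279  0.07 ]
 [ 1.     0.001  0.001  0.   ]
 [-0.    -0.279  0.96  -0.123]
 [ 0.     0.     0.     1.   ]]
base 7945 [ 0.4801 -0.3409] [0.2021 0.2473] 77.04 medz 0.0143
top70 2992 [ 0.4724 -0.2916] [0.0684 0.0924] 77.17 medz 0.0691
red 831 [ 0.5622 -0.3117] [0.0186 0.0192] 31.2 medz 0.1937
0.95 [173.6, 328.0]
mouldtop 1784 [ 0.4718 -0.2919] [0.0491 0.0639] 77.39 medz 0.0691
0.75 [228.6, 230.8]
mouldtop 0
0.74 [64.9, 340.3]
mouldtop 0
```

View pics/w1.png

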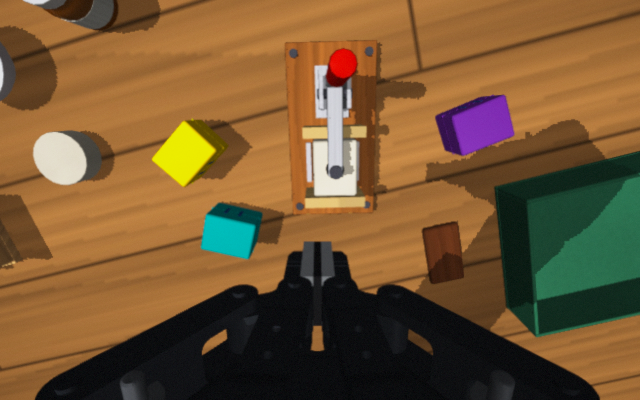

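The wrist picture shows the off-white mould at (335,165) under the clamp arm, with the red tip at (342,65). The mould top is at (0.472, -0.292) with a yaw of -12.8°. The size and height match, and the handle lies 92 mm along the jig's axis.

```bash
python3 -c "
from h import *
a=.044;u=np.array([.975,-.2215]);p=np.array([.472,-.292])+a*u
plan(*p,.16,-102.8)"
```

```text
tilt [ 0.e+00  1.e-04 -1.e+00] yaw -104.16 shift in tool axes(units) [2.08 0.85 5.41] turn z units -0.23 clock 6.3
```

apply_moves:
  series: [0.7,0.3,0.3,0,0,-0.23,0,0.7,0.3,0.5,0,0,0,0,0.68,0.25,0.8,0,0,0,0,0,0,0.9,0,0,0,0,0,0,0.9,0,0,0,0,0,0,0.9,0,0,0,0,0,0,0.9,0,0,0,0,0,0,0.2,0,0,0,0]
  force: 40

```text
clock: 7.1
tool_pos: [0.515, -0.3003, 0.1583]
eef_rot: [-3.12, 0.35, 0.004]
wrist_force: [-0.8, -0.0, 1.8]
width: 0.0003
finger_force: 0.0
```

apply_moves:
  series: [0.5,0,0,0,0,0,0,0.5,0,0,0,0,0,0,0.5,0,0,0,0,0,0,0.5,0,0,0,0,0,0,0.5,0,0,0,0,0,0,0.5,0,0,0,0,0,0]

```text
clock: 7.7
tool_pos: [0.5882, -0.318, 0.1609]
eef_rot: [-3.122, 0.352, 0.002]
wrist_force: [-2.4, 0.4, -1.2]
width: 0.0001
finger_force: 1.2
```

apply_moves:
  series: [0.4,0,0,0,0,0,0,0.4,0,0,0,0,0,0,0.4,0,0,0,0,0,0,0,0,-0.8,0,0,0,0,0,0,-0.8,0,0,0,0,0,0,-0.9,0,0,0,0,0,0,-0.9,0,0,0,0,0,0,-0.9,0,0,0,0]

```text
clock: 8.5
tool_pos: [0.6176, -0.3247, 0.2698]
eef_rot: [3.121, -0.351, 0.001]
wrist_force: [-0.5, 0.8, -0.1]
width: 0.0002
finger_force: 0.0
```

apply_moves:
  series: [-1,0,-0.5,0,0,0,85,-1,0,-0.3,0,0,0,85,-1,0,0,0,0,0,85,-1,0,0,0,0,0,85,-1,0,0,0,0,0,85,-0.9,0,0,0,0,0,85,0,0,0,0,0,0,85]

```text
clock: 9.2
tool_pos: [0.4721, -0.2916, 0.2894]
eef_rot: [-3.122, 0.354, -0.002]
wrist_force: [0.2, 0.6, -0.1]
width: 0.0851
finger_force: 0.0
```

```bash
python3 - <<'E'
from h import *
im=wrist(); save('w2.png',im['frame'])
ok=im['z_map']>0; rr,cc=np.nonzero(ok); P=np.zeros((400,640,3)); P[ok]=world(im,np.c_[cc,rr]); z=P[...,2]
near=ok&(P[...,0]>.34)&(P[...,0]<.72)&(P[...,1]>-.42)&(P[...,1]<-.2)
for o in cut_out(im,'mould')[:1]:
    print(o['p'],o['pixel']); m=cv2.morphologyEx((near&o['mask']&(z>.06)&(z<.08)).astype(np.uint8),cv2.MORPH_OPEN,np.ones((3,3),np.uint8))>0
    Q=P[m].astype(np.float32); r=cv2.minAreaRect(Q[:,:2].copy()); print(r,np.median(Q[:,2]))
hsv=cv2.cvtColor(im['frame'],cv2.COLOR_RGB2HSV)
red=near&((hsv[...,0]<6)|(hsv[...,0]>172))&(hsv[...,1]>190); Q=P[red]; print('red',len(Q),np.median(Q,0),Q.max(0),Q.min(0))
plan(r[0][0],r[0][1],.13,-102.8)
E
```

```text
0.89 [232.1, 213.6]
((0.0, 0.0), (0.0, 0.0), 0.0) nan
red 887 [ 0.61707379 -0.32473567  0.10090833] [ 0.63505601 -0.31321405  0.35252732] [ 0.4661068  -0.35312434  0.09020875]
tilt [ 1.3e-03 -3.0e-04 -1.0e+00] yaw -102.87 shift in tool axes(units) [-21.1   -7.15   6.32] turn z units -0.01 clock 9.3
  return _methods._mean(a, axis=axis, dtype=dtype,
  ret = ret.dtype.type(ret / rcount)
```

View pics/w2.png

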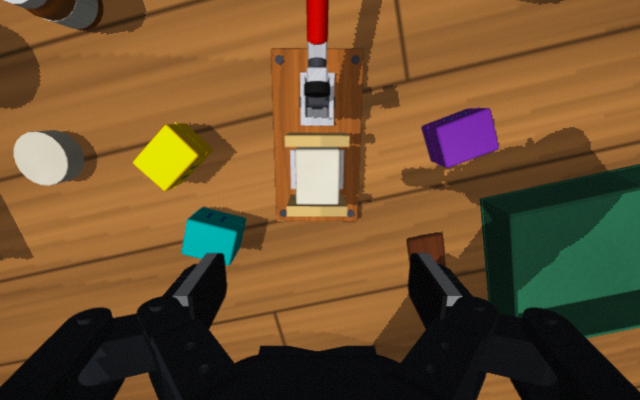

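The handle lies fully over (top of image, at (317,20)) and the clamp arm is upright. The mould is still in its nest at (318,175), directly under the tool. I descend and grip its long sides.

apply_moves:
  series: [0,0,1,0,0,0,85,0,0,1,0,0,0,85,0,0,1,0,0,0,85,0,0,1,0,0,0,85,0,0,1,0,0,0,85,0,0,1,0,0,0,85,0,0,1,0,0,0,85,0,0,0.9,0,0,0,85]

```text
clock: 10.1
tool_pos: [0.4745, -0.2919, 0.0891]
eef_rot: [-3.121, 0.352, -0.001]
wrist_force: [0.5, -0.3, 0.7]
width: 0.0848
finger_force: 0.0
```

apply_moves:
  series: [0,0,0.8,0,0,0,85,0,0,0.8,0,0,0,70,0,0,0,0,0,0,30,0,0,0,0,0,0,30,0,0,0,0,0,0,30,0,0,0,0,0,0,30]
  force: 40

```text
clock: 10.7
tool_pos: [0.4741, -0.2921, 0.0511]
eef_rot: [3.121, -0.354, 0.002]
wrist_force: [-0.2, 0.2, -1.7]
width: 0.0497
finger_force: 42.3
```

apply_moves:
  series: [0,0,-0.3,0,0,0,30,0,0,-0.6,0,0,0,30,0,0,-0.8,0,0,0,30,0,0,-0.8,0,0,0,30,0,0,-0.8,0,0,0,30,0,0,-0.8,0,0,0,30,0,0,-0.6,0,0,-0.4,30,0,0,0,0,0,-0.8,30]

```text
clock: 11.5
tool_pos: [0.4742, -0.2923, 0.1701]
eef_rot: [3.136, -0.152, 0.003]
wrist_force: [-0.9, 0.1, -3.2]
width: 0.0495
finger_force: 42.4
```

apply_moves:
  series: [0,-0.5,0,0,0,-0.93,30,-0.1,-0.8,0,0,0,0,30,-0.1,-1,0,0,0,0,30,-0.1,-1,0,0,0,0,30,-0.1,-1,0,0,0,0,30,-0.1,-1,0,0,0,0,30,-0.1,-1,0,0,0,0,30,-0.1,-1,0,0,0,0,30]

```text
clock: 12.3
tool_pos: [0.4578, -0.1085, 0.1683]
eef_rot: [-3.141, 0.002, -0.001]
wrist_force: [1.2, -0.3, -2.4]
width: 0.0497
finger_force: 42.4
```

apply_moves:
  series: [-0.1,-1,0,0,0,0,30,-0.1,-1,0,0,0,0,30,-0.1,-1,0,0,0,0,30,-0.1,-1,0,0,0,0,30,-0.1,-1,0,0,0,0,30,-0.1,-1,0,0,0,0,30,0,-1,0,0,0,0,30,0,-0.5,0,0,0,0,30]

```text
clock: 13.1
tool_pos: [0.4435, 0.0801, 0.1681]
eef_rot: [-3.141, -0.001, 0.0]
wrist_force: [0.1, -0.5, -2.8]
width: 0.0492
finger_force: 42.4
```

```bash
python3 - <<'E'
from h import *
s=telemetry.sense(); print(s['tool_pos'],s['width'],s['finger_force'],s['wrist_force'],s['q'])
plan(.44,.09,.052,-90)
top=get_image('top'); save('t2.png',top['frame'][100:300,150:470].repeat(2,0).repeat(2,1))
E
```

```text
[0.44345382 0.08005586 0.16809794] 0.04923562453966056 42.3809552192688 [ 0.07118258 -0.51989448 -2.8362598 ] [-0.57041335  0.7556709   0.5892806   2.03379313 -0.76688187  0.58289029
 -1.01024595]
tilt [-0.e+00  9.e-04 -1.e+00] yaw -89.96 shift in tool axes(units) [-0.14 -0.39  4.64] turn z units 0.01 clock 13.1
```

View pics/t2.png

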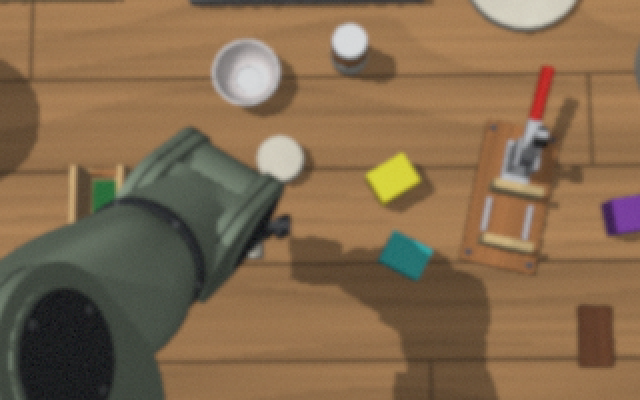

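The jig nest is empty, the handle is over at (540,95), and nothing else has moved. The mould is in hand, so I set it on the clear bench to change the grip to its ends.

apply_moves:
  series: [0,0,0.9,0,0,0,30,0,0,1,0,0,0,30,0,0,1,0,0,0,30,0,0,1,0,0,0,30,0,0,0.7,0,0,0,30,0,0,0.3,0,0,0,30,0,0,0.2,0,0,0,30,0,0,0.1,0,0,0,30]

```text
clock: 13.95
tool_pos: [0.4439, 0.0778, 0.038]
eef_rot: [3.142, -0.005, 0.001]
wrist_force: [-0.2, 0.2, -2.1]
width: 0.0501
finger_force: 42.3
```

apply_moves:
  series: [0,0,0.05,0,0,0,30,0,0,0.04,0,0,0,30,0,0,0.04,0,0,0,30,0,0,0,0,0,0,30]

```text
clock: 14.35
tool_pos: [0.4438, 0.0781, 0.0351]
eef_rot: [-3.141, 0.005, -0.001]
wrist_force: [-0.8, 0.1, 10.1]
width: 0.0498
finger_force: 43.5
```

apply_moves:
  series: [0,0,0,0,0,0,60,0,0,0,0,0,0,85,0,0,0,0,0,0,85,0,0,-0.4,0,0,0,85,0,0,-0.9,0,0,0,85,0,0,-1,0,0,0,85,0,0,-1,0,0,-0.5,85,0,0,-1,0,0,-1,85]

```text
clock: 15.15
tool_pos: [0.4433, 0.0781, 0.1431]
eef_rot: [3.131, 0.245, -0.001]
wrist_force: [-0.1, 1.3, 0.1]
width: 0.0851
finger_force: 0.0
```

apply_moves:
  series: [0,0,-0.8,0,0,-1,85,0,0,-0.8,0,0,-1,85,0,0,0,0,0,-1,85,0,0,0,0,0,-1,85,0,0,0,0,0,-1,85,0,0,0,0,0,-1,85,0,0,0,0,0,-1,85,0,0,0,0,0,-1,85]

```text
clock: 15.95
tool_pos: [0.4435, 0.078, 0.1821]
eef_rot: [2.76, 1.5, -0.0]
wrist_force: [0.7, -0.7, -0.1]
width: 0.0849
finger_force: 0.0
```

apply_moves:
  series: [0,-0.4,-1,0,0,-1,85,0,-0.4,-1,0,0,-1,85,0,-0.4,0,0,0,-1,85,0,-0.4,0,0,0,-1,85,0,0,0,0,0,-1,85,0,0,0,0,0,-0.5,85,0,0,0,0,0,0,85]

```text
clock: 16.65
tool_pos: [0.4073, 0.0942, 0.2321]
eef_rot: [-2.224, -2.219, 0.0]
wrist_force: [0.4, -0.1, 0.5]
width: 0.0847
finger_force: 0.0
```

```bash
python3 - <<'E'
from h import *
s=telemetry.sense(); im=wrist(); save('w3.png',im['frame'])
ok=im['z_map']>0; rr,cc=np.nonzero(ok); P=np.zeros((400,640,3)); P[ok]=world(im,np.c_[cc,rr]); z=P[...,2]
m=ok&(abs(P[...,0]-.444)<.06)&(abs(P[...,1]-.078)<.06)&(z>.045)&(z<.065)
m=cv2.morphologyEx(m.astype(np.uint8),cv2.MORPH_OPEN,np.ones((3,3),np.uint8))>0
Q=P[m].astype(np.float32)
if len(Q)>20: print(cv2.minAreaRect(Q[:,:2].copy()),np.median(Q[:,2]))
for o in cut_out(im,'mould')[:3]:print(o['p'],o['pixel'])
print(s['q']); plan(.444,.078,.15,0)
E
```

```text
((0.44122129678726196, 0.07906226813793182), (0.04959351569414139, 0.0630669891834259), 89.99067687988281) 0.05411811
0.9 [332.6, 401.2]
0.72 [199.8, 349.9]
0.71 [336.8, 326.8]
[-0.45505752  0.53384938  0.24778595  2.04923251 -0.22839138  0.58409993
 -0.05161999]
tilt [-1.e-04 -1.e-04 -1.e+00] yaw -0.3 shift in tool axes(units) [-0.64  1.47  3.28] turn z units -0.05 clock 16.75
```

View pics/w3.png

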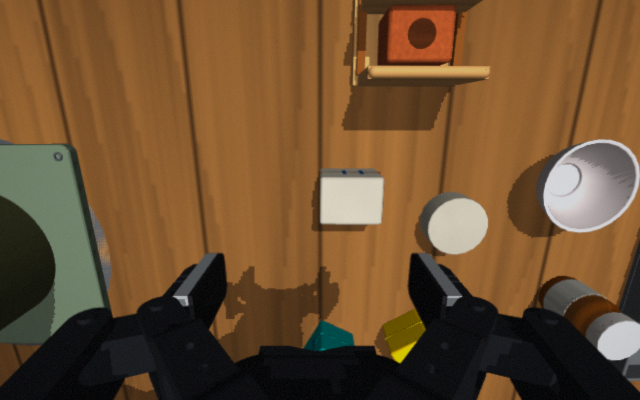

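The mould stands upright at (352,197) in the wrist picture, at (0.441, 0.079) in world, aligned with x. The puck at (456,222) is clear. I grip it by its ends.

apply_moves:
  series: [-0.3,0.68,0.5,0,0,-0.05,85,-0.3,0.68,1,0,0,0,85,0,0,1,0,0,0,85,0,0,1,0,0,0,85,0,0,1,0,0,0,85,0,0,0,0,0,0,85]

```text
clock: 17.35
tool_pos: [0.4404, 0.079, 0.1176]
eef_rot: [-2.22, -2.221, 0.005]
wrist_force: [-0.5, -0.4, 0.6]
width: 0.0854
finger_force: 0.0
```

```bash
python3 -c "
from h import *
plan(.4412,.0791,.036,0)"
```

```text
tilt [-0.0037 -0.0011 -1.    ] yaw 0.02 shift in tool axes(units) [0.01 0.04 3.26] turn z units 0.0 clock 17.35
```

apply_moves:
  series: [0,0,0.8,0,0,0,85,0,0,0.9,0,0,0,85,0,0,0.9,0,0,0,85,0,0,0.65,0,0,0,85,0,0,0,0,0,0,50,0,0,0,0,0,0,50,0,0,0,0,0,0,50,0,0,0,0,0,0,50]
  force: 40

```text
clock: 18.15
tool_pos: [0.4418, 0.0794, 0.0392]
eef_rot: [2.219, 2.223, 0.001]
wrist_force: [0.0, 1.6, -0.4]
width: 0.0637
finger_force: 44.7
```

apply_moves:
  series: [0,0,0,0,0,0,50,0,0,-0.4,0,0,0,50,0,0,-0.8,0,0,0,50,0,0,-1,0,0,0,50,0,0,-1,0,0,0,50,0,0,-1,0,0,0,50,0,0,-1,0,0,0,50,0,0,0,0,0,0,50]

```text
clock: 18.95
tool_pos: [0.442, 0.0795, 0.1714]
eef_rot: [2.218, 2.222, 0.006]
wrist_force: [0.9, 0.8, -1.6]
width: 0.0636
finger_force: 45.2
```

```bash
python3 - <<'E'
from h import *
s=telemetry.sense(); im=wrist()
ok=im['z_map']>0; rr,cc=np.nonzero(ok); P=np.zeros((400,640,3)); P[ok]=world(im,np.c_[cc,rr])
n=ok&(abs(P[...,0]-.5)<.09)&(abs(P[...,1]-.26)<.11)
def rect(m,t):
    Q=P[m].astype(np.float32)
    if len(Q)>20: print(t,len(Q),cv2.minAreaRect(Q[:,:2].copy()),np.median(Q,0))
rect(n&(abs(P[...,2]-.083)<.007),'tops')
hsv=cv2.cvtColor(im['frame'],cv2.COLOR_RGB2HSV)
rect(n&(hsv[...,0]>40)&(hsv[...,0]<85)&(hsv[...,1]>60)&(P[...,2]<.04),'green')
print(s['tool_pos'],s['width'],s['finger_force'],s['wrist_force'])
t=get_image('top'); P2=world(t,np.c_[np.tile(np.arange(160,260),80),np.repeat(np.arange(160,240),100)]).reshape(80,100,3)
Q=P2[(abs(P2[...,2]-.083)<.008)&(abs(P2[...,1]-.26)<.1)&(abs(P2[...,0]-.5)<.08)]
# walls: cluster by y
y=Q[:,1]; h,e=np.histogram(y,bins=np.arange(.17,.35,.006)); print(list(zip(np.round(e[:-1],3),h)))
for lo,hi in((.17,.21),(.245,.28),(.31,.35)):
    W=Q[(y>lo)&(y<hi)]
    if len(W)>10: f=np.polyfit(W[:,0],W[:,1],1); print('wall y@x=.5',f[0]*.5+f[1],'slope',f[0],W[:,0].min(),W[:,0].max(),W[:,1].min(),W[:,1].max())
save('w4.png',im['frame'])
E
```

```text
tops 3095 ((0.4986700713634491, 0.19629357755184174), (0.10078226029872894, 0.010735053569078445), 0.0451924130320549) [0.4962544  0.19509092 0.0842917 ]
[0.44202038 0.07947859 0.17137894] 0.06356502257389006 45.17958104610443 [ 0.94405526  0.76462484 -1.58770425]
[(np.float64(0.17), np.int64(0)), (np.float64(0.176), np.int64(0)), (np.float64(0.182), np.int64(0)), (np.float64(0.188), np.int64(0)), (np.float64(0.194), np.int64(0)), (np.float64(0.2), np.int64(0)), (np.float64(0.206), np.int64(0)), (np.float64(0.212), np.int64(0)), (np.float64(0.218), np.int64(0)), (np.float64(0.224), np.int64(0)), (np.float64(0.23), np.int64(0)), (np.float64(0.236), np.int64(0)), (np.float64(0.242), np.int64(0)), (np.float64(0.248), np.int64(0)), (np.float64(0.254), np.int64(62)), (np.float64(0.26), np.int64(55)), (np.float64(0.266), np.int64(0)), (np.float64(0.272), np.int64(0)), (np.float64(0.278), np.int64(0)), (np.float64(0.284), np.int64(0)), (np.float64(0.29), np.int64(0)), (np.float64(0.296), np.int64(0)), (np.float64(0.302), np.int64(0)), (np.float64(0.308), np.int64(0)), (np.float64(0.314), np.int64(0)), (np.float64(0.32), np.int64(101)), (np.float64(0.326), np.int64(50)), (np.float64(0.332), np.int64(0)), (np.float64(0.338), np.int64(0))]
wall y@x=.5 0.25993654064917016 slope 0.007229153022374277 0.4691281139601302 0.5494261260457486 0.2551449329643717 0.26590721058678335
wall y@x=.5 0.3249663852791933 slope -0.007013209793517901 0.4503218490689754 0.5478160045232191 0.32008032104082906 0.33165146223257347
```

View pics/w4.png

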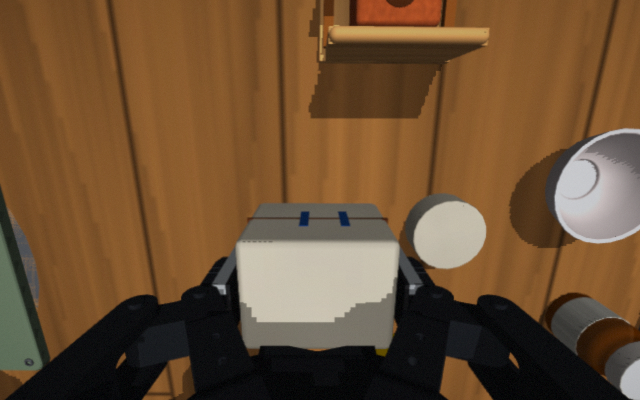

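The mould is held by its ends, blue marks at (325,218), with the rack's near wall at (405,35). I move nearer and measure the stall and the held mould in the same picture.

apply_moves:
  series: [0.5,0.3,0,0,0,0,50,0.5,0.4,0,0,0,0,50,0.5,0.4,0,0,0,0,50,0.5,0.4,0,0,0,0,50,0.5,0.4,0,0,0,0,50,0.5,0.38,0,0,0,0,50,0.5,0,0,0,0,0,50,0,0,0,0,0,0,50]

```text
clock: 19.85
tool_pos: [0.4973, 0.1684, 0.1675]
eef_rot: [-2.216, -2.225, 0.002]
wrist_force: [-0.4, 0.2, -2.1]
width: 0.0635
finger_force: 45.1
```

```bash
cat > m.py <<'E'
from h import *
s=telemetry.sense(); im=wrist()
ok=im['z_map']>0; rr,cc=np.nonzero(ok); P=np.zeros((400,640,3)); P[ok]=world(im,np.c_[cc,rr])
def rect(m,t):
    m=cv2.morphologyEx(m.astype(np.uint8),cv2.MORPH_OPEN,np.ones((3,3),np.uint8))>0
    Q=P[m].astype(np.float32)
    if len(Q)>20:
        r=cv2.minAreaRect(Q[:,:2].copy()); print(t,len(Q),np.round(r[0],4),np.round(r[1],4),round(r[2],2),'mid',np.round((Q.max(0)+Q.min(0))/2,4))
n=ok&(abs(P[...,0]-.5)<.09)&(abs(P[...,2]-.083)<.007)
for y in(.196,.261,.327): rect(n&(abs(P[...,1]-y)<.015),f'wall {y}')
hsv=cv2.cvtColor(im['frame'],cv2.COLOR_RGB2HSV)
rect(ok&(abs(P[...,0]-.5)<.09)&(hsv[...,0]>40)&(hsv[...,0]<85)&(hsv[...,1]>60)&(P[...,2]<.04)&(P[...,2]>.005)&(abs(P[...,1]-.29)<.05),'green')
zt=s['tool_pos'][2]+.0185
rect(ok&(abs(P[...,2]-zt)<.006)&(abs(P[...,0]-s['tool_pos'][0])<.04)&(abs(P[...,1]-s['tool_pos'][1])<.05),'mouldtop')
print(s['tool_pos'],s['width'],s['finger_force'],s['wrist_force']); plan(.499,.2935,.171,0)
E
python3 m.py
```

```text
wall 0.196 2240 [0.4985 0.1966] [0.0103 0.0997] 89.86 mid [0.4984 0.1967 0.0815]
wall 0.261 2808 [0.4986 0.262 ] [0.0102 0.1001] 89.84 mid [0.4986 0.262  0.082 ]
green 5648 [0.4987 0.2983] [0.0443 0.0768] 89.49 mid [0.4988 0.2981 0.0134]
mouldtop 18148 [0.4969 0.1677] [0.0767 0.0505] 0.71 mid [0.4968 0.1674 0.186 ]
[0.4973367 0.168363  0.1675017] 0.06351765112680444 45.05974888801575 [-0.3806042   0.22425065 -2.13754744]
tilt [-1.3e-03 -4.0e-04 -1.0e+00] yaw 0.17 shift in tool axes(units) [ 5.05  0.08 -0.13] turn z units 0.03 clock 19.9
```

apply_moves:
  series: [0.6,0.05,0,0,0,0,50,0.8,0,0,0,0,0,50,0.8,0,0,0,0,0,50,0.8,0,0,0,0,0,50,0.8,0,0,0,0,0,50,0.8,0,0,0,0,0,50,0.46,0,0,0,0,0,50,0,0,0,0,0,0,50]

```text
clock: 20.7
tool_pos: [0.4987, 0.2944, 0.168]
eef_rot: [-2.217, -2.225, 0.0]
wrist_force: [0.4, -0.3, -1.7]
width: 0.0635
finger_force: 45.1
```

```bash
python3 m.py; python3 - <<'E'
from h import *
im=get_image('side'); save('s2.png',cv2.resize(im['frame'][110:220,220:340],None,fx=5,fy=5,interpolation=cv2.INTER_CUBIC))
E
```

```text
wall 0.327 2237 [0.499  0.3286] [0.0104 0.0994] 89.81 mid [0.499  0.3285 0.0815]
green 2239 [0.4988 0.2974] [0.0765 0.0262] 0.41 mid [0.4989 0.2971 0.0131]
mouldtop 18107 [0.4982 0.2936] [0.0506 0.077 ] 89.68 mid [0.4983 0.2936 0.1865]
[0.49868639 0.2944278  0.1680018 ] 0.06349888193026122 45.05960941314697 [ 0.36342073 -0.3420007  -1.68616573]
tilt [-3.e-04 -6.e-04 -1.e+00] yaw 0.13 shift in tool axes(units) [ 0.02 -0.   -0.12] turn z units 0.02 clock 20.75
```

View pics/s2.png

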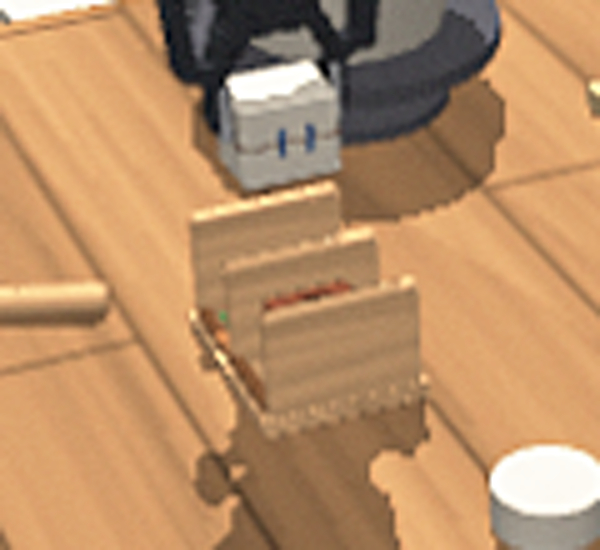

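The mould hangs level over the far, green stall, at about (280,130) in the crop. I nudge it 1 mm and go down gently, watching the force.

apply_moves:
  series: [0.05,0,0.5,0,0,0,50,0,0,0.6,0,0,0,50,0,0,0.4,0,0,0,50,0,0,0.3,0,0,0,50,0,0,0.3,0,0,0,50,0,0,0.3,0,0,0,50,0,0,0.3,0,0,0,50,0,0,0,0,0,0,50]

```text
clock: 21.6
tool_pos: [0.4989, 0.2944, 0.0999]
eef_rot: [-2.219, -2.223, 0.002]
wrist_force: [0.4, -0.2, -1.3]
width: 0.0634
finger_force: 45.1
```

apply_moves:
  series: [0,0,0.3,0,0,0,50,0,0,0.4,0,0,0,50,0,0,0.4,0,0,0,50,0,0,0.3,0,0,0,50,0,0,0.15,0,0,0,50,0,0,0,0,0,0,50]

```text
clock: 22.2
tool_pos: [0.499, 0.2945, 0.0615]
eef_rot: [-2.219, -2.223, 0.001]
wrist_force: [-0.2, 1.1, -1.8]
width: 0.0636
finger_force: 45.1
```

apply_moves:
  series: [0,0,0.15,0,0,0,50,0,0,0.1,0,0,0,50,0,0,0.04,0,0,0,50,0,0,0.04,0,0,0,50,0,0,0,0,0,0,50]

```text
clock: 22.7
tool_pos: [0.4992, 0.2946, 0.0542]
eef_rot: [-2.219, -2.224, -0.0]
wrist_force: [-1.7, -1.0, 5.9]
width: 0.0635
finger_force: 45.9
```

apply_moves:
  series: [0,0,0.04,0,0,0,50,0,0,0.04,0,0,0,50,0,0,0,0,0,0,50]

```text
clock: 23.0
tool_pos: [0.4992, 0.2947, 0.0541]
eef_rot: [-2.219, -2.223, -0.001]
wrist_force: [-12.7, -5.9, 46.0]
width: 0.0632
finger_force: 50.9
```

Contact is firm. I ease off and check the seating before releasing.

apply_moves:
  series: [0,0,-0.07,0,0,0,50,0,0,0,0,0,0,50]

```text
clock: 23.2
tool_pos: [0.4994, 0.2948, 0.0542]
eef_rot: [2.219, 2.223, 0.001]
wrist_force: [-4.5, -1.2, 18.3]
width: 0.0633
finger_force: 47.7
```

```bash
sed -i "s/^print(s\['tool_pos'\].*//" m.py; cat >> m.py <<'E'
m=ok&(abs(P[...,0]-.499)<.02)&(abs(P[...,1]-.294)<.018)&(P[...,2]>.05)&(P[...,2]<.09)
print('top z',np.median(P[m][:,2]),m.sum(),'fit slope',np.linalg.lstsq(np.c_[P[m][:,:2],np.ones(m.sum())],P[m][:,2],rcond=None)[0][:2])
w=ok&(abs(P[...,0]-.499)<.04)&(abs(P[...,1]-.328)<.003)&(P[...,2]>.07); print('wall z',np.percentile(P[w][:,2],95) if w.any() else None)
print(s['tool_pos'],s['wrist_force'],s['finger_force'])
E
python3 m.py
```

```text
wall 0.261 165 [0.4989 0.2652] [0.1006 0.0066] 0.31 mid [0.4989 0.265  0.0821]
wall 0.327 9926 [0.499  0.3286] [0.0108 0.1008] 89.8 mid [0.499  0.3286 0.0816]
mouldtop 19891 [0.4994 0.3001] [0.068  0.0798] 89.88 mid [0.4995 0.3001 0.0727]
top z 0.06936723162852798 7942 fit slope [-0.00032249 -0.00066695]
wall z 0.08605885630613674
[0.49942996 0.29481463 0.05421227] [-4.45473499 -1.20379463 18.28249132] 47.687870264053345
```

The mould top reads 69 mm (70 expected) against walls at 86 mm, and it is level. It is seated, so I release and rise.

apply_moves:
  series: [0,0,-0.04,0,0,0,64,0,0,0,0,0,0,75,0,0,0,0,0,0,85,0,0,0,0,0,0,85,0,0,-0.4,0,0,0,85,0,0,-0.8,0,0,0,85,0,0,-1,0,0,0,85,0,0,-1,0,0,0,85]

```text
clock: 24.05
tool_pos: [0.4991, 0.2945, 0.1361]
eef_rot: [2.219, 2.223, -0.0]
wrist_force: [0.7, -0.1, 0.3]
width: 0.0857
finger_force: 0.0
```

apply_moves:
  series: [0,0,-1,0,0,0,85,0,0,-1,0,0,0,85,-1,0,-1,0,0,0,85,-1,0,0,0,0,0,85,-1,0,0,0,0,0,85,-0.5,0,0,0,0,0,85,0,0,0,0,0,0,85]

```text
clock: 24.75
tool_pos: [0.4996, 0.2059, 0.2101]
eef_rot: [2.221, 2.221, 0.0]
wrist_force: [-0.0, 0.1, -0.6]
width: 0.0847
finger_force: 0.0
```

```bash
cat >> m.py <<'E'
rect(ok&(abs(P[...,0]-.499)<.06)&(abs(P[...,1]-.295)<.03)&(P[...,2]>.06)&(P[...,2]<.076),'placed top')
save('w5.png',im['frame'])
E
python3 m.py; python3 - <<'E'
from h import *
t=get_image('top'); hsv=cv2.cvtColor(t['frame'],cv2.COLOR_RGB2HSV)
m=np.zeros((400,640),bool); m[120:230,380:450]=1
m&=((hsv[...,0]<6)|(hsv[...,0]>172))&(hsv[...,1]>190)
Q=maskpts(t,m);print('red',len(Q),np.median(Q,0),Q[:,2].max())
E
```

```text
wall 0.196 1497 [0.4986 0.1967] [0.0107 0.099 ] 89.78 mid [0.4986 0.1966 0.0819]
wall 0.261 1619 [0.4987 0.2626] [0.0095 0.0991] 89.98 mid [0.4987 0.2626 0.0832]
wall 0.327 2232 [0.4988 0.3282] [0.0105 0.0997] 89.8 mid [0.4988 0.3282 0.0819]
top z 0.06946681465505986 2384 fit slope [-0.00082687  0.00223583]
wall z 0.08625823126443775
[0.49962647 0.20589795 0.21012448] [-0.02893202  0.10415716 -0.59776335] 0.0
placed top 5541 [0.4988 0.2963] [0.0545 0.0989] 89.88 mid [0.4988 0.2963 0.0678]
red 110 [ 0.6403438  -0.32957045  0.1108115 ] 0.12532556241443588
```

View pics/w5.png

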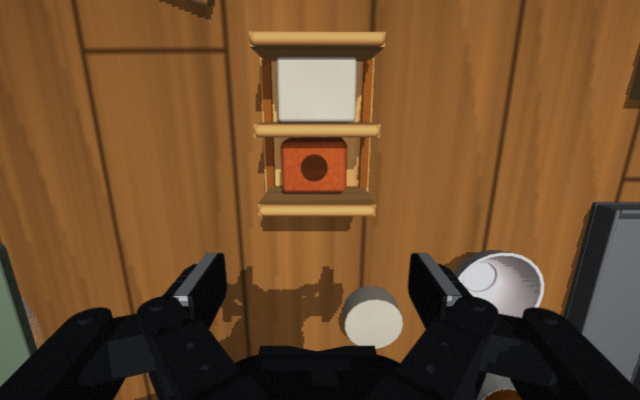

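The mould stands at (317,90), level and centred in the far stall. The old mould at (314,165) has not moved, the handle is still over, and the gripper touches nothing. I hand it in.

```bash
python3 -c "
from h import *
print(ticket.finish_job())"
```

```text
the job is handed in; nothing more can be done
None
```

The clamp is thrown fully open, and the plaster mould stands level and seated on the green mat in the empty stall. The job is handed in; the hand-in gave no verdict, so I don't know how it was judged.

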